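Lock a fixture plate with a bayonet knob and hold it

ROBOT

A 6-joint arm with a two-finger parallel gripper is mounted at the origin on the work surface. World frame = base frame: x ahead of the robot, y to its left, z up, the work surface at z = 0. Lengths are in mm, angles in rad, forces in N, time in s.
With the tool pointing down it reaches from about 325 to 900 mm from the base axis. Payload 6.1 kg.
Tool frame: the origin (TCP) lies on the centre line of the jaws, within the pads' length; the fingertips stand 14 mm ahead of it and the grasp point (between the pads) lies 5 mm behind it; y points along the fingers, z is the direction in which the jaws open and shut, and the axes are right-handed (so a half turn about y gives the same grasp; the last joint's range is limited). The gripper opens to 87 mm and grips with 3 to 60 N. Pads are 19 mm wide; open, the fingers measure 117 mm over their backs; the gripper's body (75 mm by 190 mm) begins 51 mm behind the grasp point.
Start: joints at [-1.301, 0.22, 1.526, -0, 1.395, -0.126], TCP at [240.959, -576.675, 236.538] pointing down, gripper open.
Joint ranges: [-2.98, 2.98], [-0.91, 2.08], [0.09, 2.57], [-1.24, 4.39], [0.2, 2.65], [-2.68, 2.68]. Speed limits (rad/s): [2.57, 2.57, 3.01, 3.14, 3.14, 3.14].

INTERFACE

Orientations are given as a rotation vector (axis times angle).
In Python, from rig import move_pose, movel, move_j, command_gripper, pause, solve_ik, read_camera, get_calibration, Unreachable, sign_off, get_time_s, get_joints, get_dq, get_joint_torque, get_eef_pos, get_tcp_rot, get_ft_force, get_ft_torque, get_finger_gap gives the robot as it stands. Calls block until the motion is done:
- move_pose(position, orientation): joint-space move of the TCP to a pose.
- movel(position, max_speed=150, orientation=None): straight line of the TCP; orientation=None keeps the orientation; max_speed is the mean speed in mm/s.
- move_j(angles): joint-space move.
- command_gripper(opening, grip_force=None): finger opening in mm; grip_force is the grip in N (None keeps the last); returns when the fingers have stopped.
- pause(seconds).
- solve_ik(position, orientation): joint angles nearest the present ones, or None.
- read_camera(name): name is "side" or "top" or "wrist"; returns the picture (420x560x3 uint8, red, green, blue); there is no depth.
- get_calibration(name): a dict with "fx", "fy", "cx", "cy" (pixels), "R" (3x3) and "t" (3): a world point X has camera coordinates R X + t. Camera axes: x right, y down, z forward; pixel columns grow to the right and rows downward; lengths in mm; the calibration is good to about 2 mm. A picture is of the moment at which its call begins: read the wrist's pose just before it. get_calibration takes no time and is no camera call; for the wrist camera it gives the pose at the moment of the call.
A pose or a line that the arm cannot do raises Unreachable and nothing moves.
- sign_off(): hands the job in, once; it reports no verdict.
Readings, each from a call of its own:
- get_time_s(): time.
- get_joints(): joint angles.
- get_dq(): joint speeds.
- get_joint_torque(): joint torques, N m.
- get_eef_pos(): TCP position.
- get_tcp_rot(): TCP orientation.
- get_ft_force(): force on the tool from outside, world axes, zero at the start.
- get_ft_torque(): the same for the moment, N m.
- get_finger_gap(): finger opening in mm.
Only numpy, scipy, OpenCV 4.12 (cv2) and the standard library are available. Lean on these libraries where they do the work, as an engineer would, in place of code of your own. Each camera call takes 0.05 s, during which the arm holds its last target. There are 200 camera calls.

TASK

Take the aluminium fixture plate off its wooden rest and seat it flat on the green pedestal, over both steel pegs. Then fit the red locking knob through the plate into the bayonet socket, push it fully home against the spring and, keeping it pressed, turn it a quarter turn clockwise to the stop. Finish while still gripping the knob and holding it pressed home at the end of its turn (do not let go), and leave the other things on the bench where they are.

Things in the scene. Friction and masses are not known exactly. Their poses are not given: they have to be found in the camera images.
- socket (a point): Centre of the socket mouth in the flat top of the fixed green pedestal, 60 mm above the bench; z up, x axis through both pegs and both entry slots. Bore radius 20, closed at the top by a 6 mm thick brass lip (inner radius 14.5) cut by two slots 14 mm wide in +x and -x. Stops under the lip allow only a clockwise (from above) turn of about 95 degrees. Neck 48 mm wide in y; foot 170 x 100 x 12 high.
- peg (a point): Foot of the steel peg at +50 mm along point socket's x axis, on the pedestal's top; its twin stands at -50 mm. Each has a diameter of 10 and is 22 mm high, the upper 6 mm tapered.
- plunger (a joint): Orange sprung disc in the socket, its travel downwards in m: 0 = up (top 5 mm below the pedestal top, 3 N preload), 0.006 = where the spring holds a turned and released knob against the lip, 0.011 = knob fully home, flange on the plate (about 11 N). The knob can be turned only while it is pressed beyond about 0.006
- plate_centre (a point): Centre (half-way up) of the aluminium plate, 140 (x) x 56 (y) x 16 (z) mm, 0.3 kg, flat, z up. Middle hole diameter 41, peg holes diameter 12 at x = +50 and -50. Same either way round. Grip across the 56 mm at the middle. It starts 38 mm up on a fixed wooden rest (120 x 40 x 30 high, along the plate, so fingers clear it); seated, it is 8 mm above point socket, with pegs 6 mm out of its top.
- knob_grip (a point): Centre of the red knob's wing, 22 mm below its top, z up; starts 68 mm above the bench. Wing 46 (x) x 20 (y) x 44 (z) mm: grip across the 20 mm. Same after a half turn. The wing lies along the socket's x axis to enter, across it once turned. Height above the bench: 121 mm when the nose meets the plunger, 110 mm when fully home on the seated plate. 0.18 kg.
- knob_flange (a point): On the knob's axis at the underside of its flange (radius 26, 8 mm thick), 34 mm below point knob_grip. From here a steel nose of radius 12.5 runs 32 mm down; at its end two lugs point along the wing's +x and -x, out to radius 18, 9 mm wide, 5 mm high.
- lug (a point): Tip of one of the knob's two equal lugs, 18 mm from the knob's axis along the wing's +x, 63.5 mm below point knob_grip; the other lug is opposite.
- stand: Black fixed ring, outer radius 32, inner radius 21, 34 mm high, in which the knob stands at the start with its flange on the rim (lift the knob 40 mm to clear it); origin at its underside
- screwdriver: Orange screwdriver lying on the bench at the far left, to be left alone; origin on its axis at the bench
- hammer: Hammer with wooden handle lying beyond the pedestal, to be left alone
- tin: Blue jar with yellow cap, radius 30, 75 mm high, to be left alone; origin at its underside
- spray: White and green can, radius 27, 160 mm high, to be left alone; origin at its underside
- bearing: Steel bearing ring lying flat, radius 26, 15 mm high, to be left alone; origin at its underside
- tape: Yellow tape measure, 62 x 34 x 58 mm high, to be left alone; origin at its underside

How it is judged:
By the outcome, as a careful person would: the job done as asked, in the order asked, and still so for the second after the job is handed in, while the arm keeps its last pose, push and grip.
It also fails if it takes over 72 s, if anything falls off the work surface, if the arm or the gripper's body presses on something with over 40 N, if the wrist force passes 120 N, or if a joint passes its speed limit or range.

## Working session

There is one attempt and no reset: what is moved stays moved. The work goes in short steps, each a Python script; the robot and the scene stay as the last script left them, time stands still between calls to the robot, and variables do not carry over. Pictures are saved under pics/ and viewed, about 8 in all and at most 12, crops included, and the job is handed in when it is done.

```bash
mkdir -p pics; ls; python3 - <<'E'
from rig import *
import cv2,numpy as np
for n in("top","side"):
    cv2.imwrite(f"pics/{n}0.png",cv2.resize(read_camera(n),(800,600),interpolation=cv2.INTER_CUBIC)[...,::-1]); c=get_calibration(n); print(n,{k:np.round(v,3).tolist() for k,v in c.items()})
print(get_tcp_rot(),get_eef_pos(),get_time_s(),get_finger_gap())
c=get_calibration("wrist");print({k:np.round(v,3).tolist() for k,v in c.items()})
E
```

```text
pics
top {'fx': 537.666, 'fy': 537.666, 'cx': 282.54, 'cy': 203.996, 'R': [[0.028, -1.0, 0.013], [-0.998, -0.029, -0.055], [0.055, -0.012, -0.998]], 't': [-21.045, 590.196, 1404.471]}
side {'fx': 400.061, 'fy': 400.061, 'cx': 281.912, 'cy': 204.369, 'R': [[-0.997, -0.073, -0.012], [-0.027, 0.514, -0.858], [0.069, -0.855, -0.514]], 't': [621.724, 68.992, 1142.736]}
[-0.40202249  2.00606005 -2.00229798] [ 240.81779185 -576.12902625  235.49934521] 0.1 87.08453083021415
{'fx': 357.742, 'fy': 357.742, 'cx': 278.991, 'cy': 212.01, 'R': [[0.386, -0.922, -0.002], [-0.878, -0.368, 0.306], [-0.283, -0.117, -0.952]], 't': [-624.014, -37.146, 392.092]}
```

View pics/top0.png

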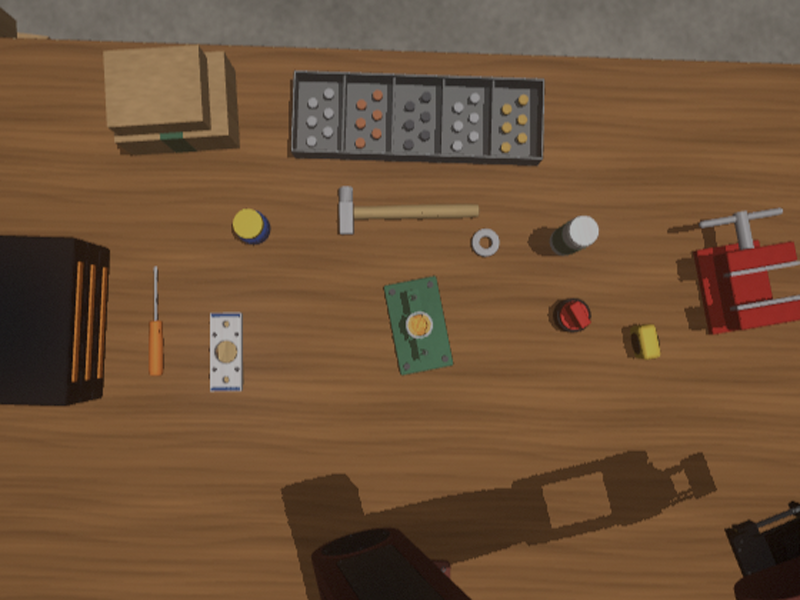

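View pics/side0.png

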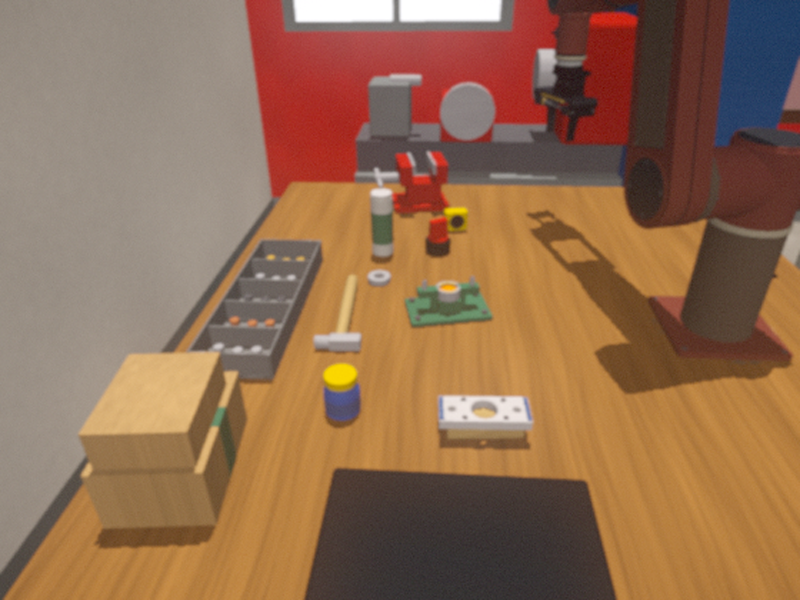

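```bash
cat > h.py <<'E'
from rig import *
import cv2, numpy as np
from scipy.spatial.transform import Rotation as Ro
def rv(psi):
    "tool down, jaws opening along psi (rad, world)"
    c,s=np.cos(psi),np.sin(psi)
    return Ro.from_matrix(np.array([[s,0,c],[-c,0,s],[0,-1,0]])).as_rotvec()
def pix2w(c,u,v,z):
    R=np.array(c["R"]);o=-R.T@np.array(c["t"])
    d=R.T@np.array([(u-c["cx"])/c["fx"],(v-c["cy"])/c["fy"],1]); return o+d*(z-o[2])/d[2]
def w2pix(c,X):
    q=np.array(c["R"])@X+np.array(c["t"]); return np.array([c["fx"]*q[0]/q[2]+c["cx"],c["fy"]*q[1]/q[2]+c["cy"]])
def cam(name,fn,crop=None):
    c=get_calibration(name); im=read_camera(name)
    if fn: 
        cv2.imwrite("pics/"+fn+"_raw.png",im[...,::-1])
        cv2.imwrite("pics/"+fn+".png",cv2.resize(im,(800,600),interpolation=cv2.INTER_CUBIC)[...,::-1])
    return c,im
def tooloff():
    "camera centre & axis in tool frame"
    c=get_calibration("wrist");R=np.array(c["R"]);T=Ro.from_rotvec(get_tcp_rot()).as_matrix()
    return T.T@(-R.T@np.array(c["t"])-get_eef_pos()), T.T@R[2]
E
python3 - <<'E'
from h import *
c=get_calibration("top")
for n,u,v,z in [("plate",226,352,46),("pl_a",226,313,46),("pl_b",226,391,46),("sock",419,325,60),("foot_a",411,278,12),("foot_b",427,374,12),("knob",574,315,90),("wa",562,325,90),("wb",585,305,90),("spray",582,232,160),("tape",648,342,58)]:
    print(n,pix2w(c,u*.7,v*.7,z).round(1))
print(tooloff()); T=Ro.from_rotvec(get_tcp_rot()).as_matrix();print(T.round(2))
E
```

```text
plate [470.6 312.4  46. ]
pl_a [540.7 315.2  46. ]
pl_b [401.  309.5  46. ]
sock [528.8 -32.8  60. ]
foot_a [616.2 -17.2  12. ]
foot_b [439.5 -51.6  12. ]
knob [ 553.7 -303.5   90. ]
wa [ 535.5 -282.7   90. ]
wb [ 571.8 -322.7   90. ]
spray [ 690.9 -298.3  160. ]
tape [ 510.  -445.1   58. ]
(array([-8.52551136e+01, -1.47931571e+02, -4.38305846e-02]), array([3.06426030e-01, 9.51894446e-01, 2.26034716e-04]))
[[-0.92 -0.    0.39]
 [-0.39  0.   -0.92]
 [-0.   -1.   -0.  ]]
```

```bash
python3 - <<'E'
from h import *
H=np.pi/2
for n,p,psi in [("knob",[553,-303,206],.73),("sock",[529,-33,176],.19+H),("plate",[470.6,312.4,162],.04+H)]:
    print(n,np.round(solve_ik(p,rv(psi)),2))
    move_pose(p,rv(psi)); c,im=cam("wrist","w_"+n); print(get_time_s(),get_eef_pos().round(1),get_joints().round(2))
    np.save(n+".npy",c,allow_pickle=True)
ims=[cv2.imread(f"pics/w_{n}_raw.png") for n in("knob","sock","plate")]
E
```

```text
knob [-0.63  0.26  1.54 -0.    1.34 -1.36]
1.6833 [ 552.5 -304.   206.1] [-0.63  0.26  1.54 -0.    1.34 -1.36]
sock [-0.21  0.05  1.84  0.    1.26 -1.97]
2.7917 [529.7 -34.4 176.5] [-0.21  0.05  1.83 -0.    1.26 -1.97]
plate [ 0.45  0.14  1.76  0.    1.24 -1.16]
4.1583 [471.4 311.3 162.1] [ 0.44  0.14  1.76 -0.    1.24 -1.16]
```

View pics/w_plate.png

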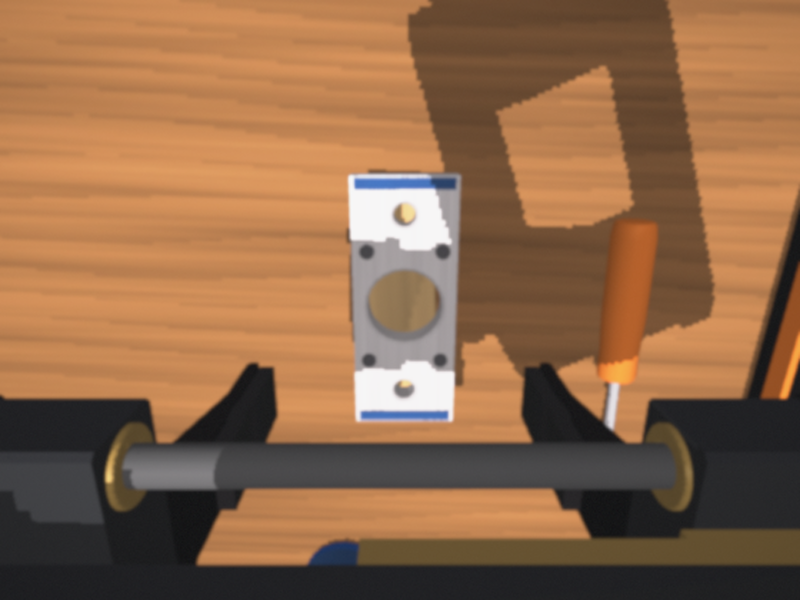

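View pics/w_sock.png

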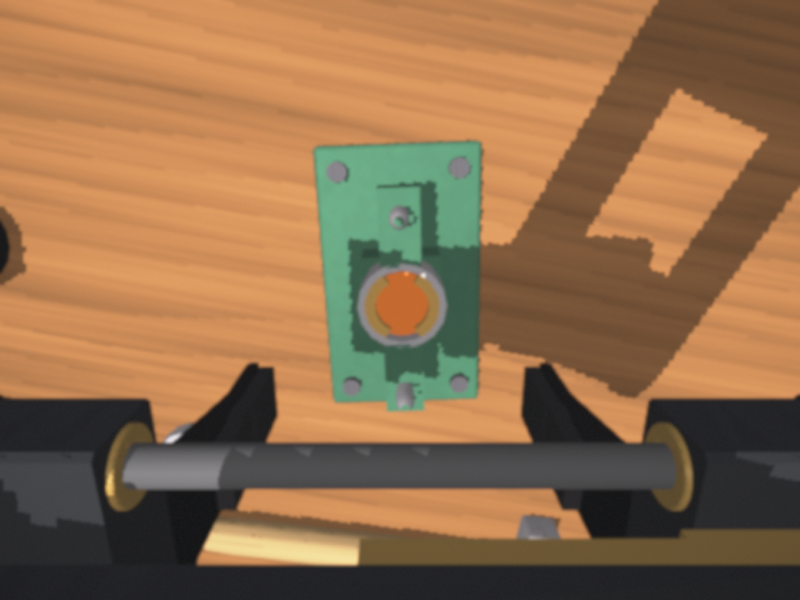

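View pics/w_knob.png

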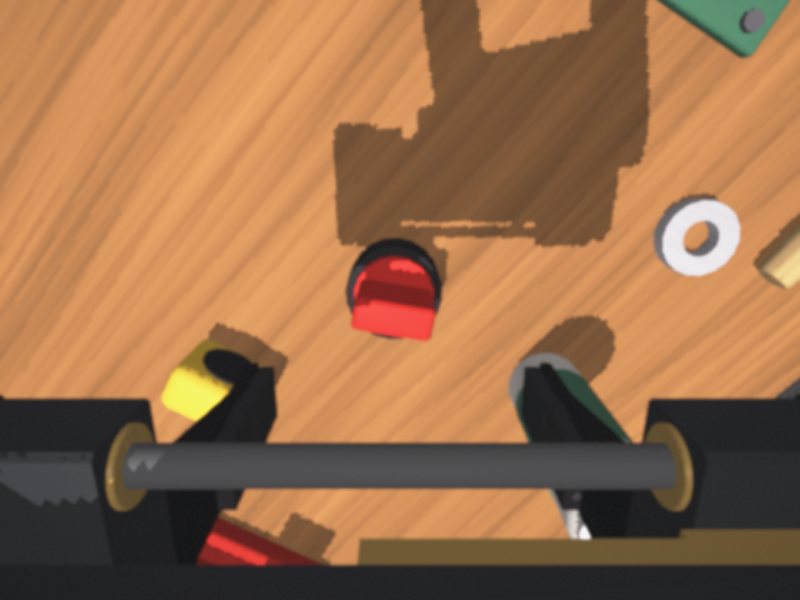

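```bash
python3 - <<'E'
from h import *
o=[]
for n in("plate","sock"):
    im=cv2.imread(f"pics/w_{n}_raw.png")[100:290,225:345]
    o.append(cv2.resize(im,None,fx=3.15,fy=3.15,interpolation=cv2.INTER_CUBIC))
cv2.imwrite("pics/crops.png",np.hstack(o))
print(np.hstack(o).shape)
def W(n,u,v,z): return pix2w(np.load(n+".npy",allow_pickle=True).item(),u*.7,v*.7,z)
for a in [(405,213,46),(404,388.5,46),(405,303,46),(348,175,46),(461,175,46),(357,420,46),(453,420,46)]: print(W("plate",*a).round(1))
for a in [(402,305,60)]: print(W("sock",*a).round(1))
for a in [(356,303,90),(436,308,90),(432,340,90),(351,330,90)]: print(W("knob",*a).round(1))
E
```

```text
(598, 756, 3)
[423.3 313.1  46. ]
[523.3 316.9  46. ]
[471.8 315.2  46. ]
[405.5 283.7  46. ]
[403.2 340.4  46. ]
[544.9 290.3  46. ]
[542.6 346.5  46. ]
[531.2 -31.7  60. ]
[ 536.  -319.1   90. ]
[ 570.3 -292.2   90. ]
[ 581.5 -307.4   90. ]
[ 544.1 -332.9   90. ]
```

View pics/crops.png

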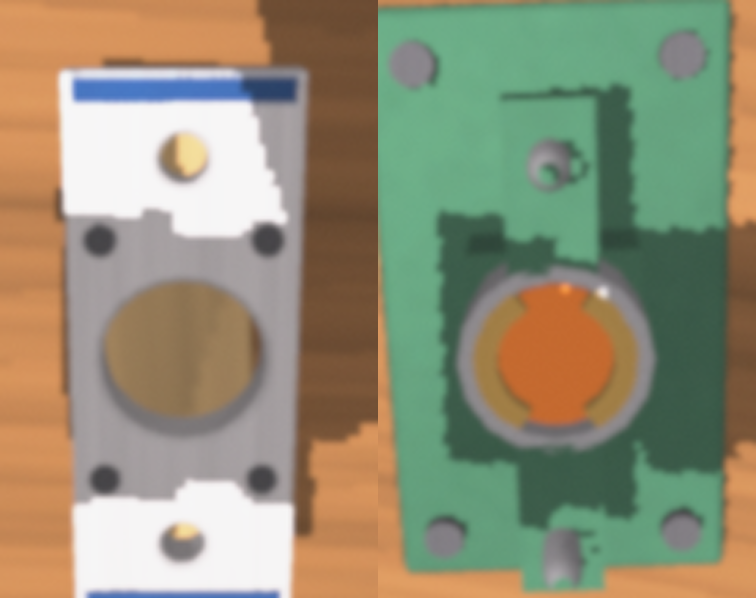

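```bash
python3 - <<'E'
from h import *
c=np.load("sock.npy",allow_pickle=True).item()
def W(x,y,z): return pix2w(c,225+(x-378)/3.15,100+y/3.15,z)
for n,a,b in [("tops",(548,155,82),(564,540,82)),("feet",(549,172,60),(561,572,60)),("foot",(553,6,12),(563.5,567,12)),("fl",(378,10,12),(407,572,12)),("fr",(728,2,12),(720,562,12)),("far",(378,10,12),(728,2,12)),("near",(407,572,12),(720,562,12))]:
    A,B=W(*a),W(*b);d=B-A; print(n,A[:2].round(1),B[:2].round(1),((A+B)/2)[:2].round(1),np.hypot(*d[:2]).round(1),np.arctan2(d[1],d[0]).round(3))
print(W(556.3,359,60))
for f in (530,-32),(531,-32):
  for th in(.16,.19):
    r=[]
    for s,z in((-50,82),(-50,60),(50,82),(50,60),(0,60)):
        p=w2pix(c,np.array([f[0]+s*np.cos(th),f[1]+s*np.sin(th),z])); r.append(((p-[225,100])*3.15+[378,0]).round(0).tolist())
    print(f,th,r)
E
```

```text
tops [479.7 -43.4] [568.8 -22.5] [524.2 -33. ] 91.5 0.23
feet [486.6 -41.9] [589.2 -19.1] [537.9 -30.5] 105.2 0.219
foot [450.5 -47.7] [613.3 -13.1] [531.9 -30.4] 166.5 0.21
fl [460.2 -93.1] [624.2 -60.5] [542.2 -76.8] 167.2 0.196
fr [440.8  -2.4] [602.5  34.2] [521.7  15.9] 165.8 0.223
far [460.2 -93.1] [440.8  -2.4] [450.5 -47.8] 92.7 1.781
near [624.2 -60.5] [602.5  34.2] [613.3 -13.2] 97.2 1.796
[531.53551117 -31.46613741  60.        ]
(530, -32) 0.16 [[563.0, 162.0], [562.0, 149.0], [549.0, 578.0], [549.0, 536.0], [555.0, 353.0]]
(530, -32) 0.19 [[556.0, 162.0], [556.0, 148.0], [556.0, 578.0], [555.0, 536.0], [555.0, 353.0]]
(531, -32) 0.16 [[562.0, 167.0], [561.0, 153.0], [549.0, 581.0], [549.0, 539.0], [555.0, 357.0]]
(531, -32) 0.19 [[555.0, 167.0], [555.0, 153.0], [555.0, 581.0], [554.0, 539.0], [555.0, 357.0]]
```

```bash
python3 - <<'E'
from h import *
H=np.pi/2
P=np.array([473.6,315.1]); a=.042; S=np.array([531.4,-31.7]); th=.215
move_pose([*P,80],rv(a+H)); movel([*P,34],80)
command_gripper(50,40); print("gap",get_finger_gap(),get_eef_pos().round(2),get_time_s())
movel([*P,130],150); print("F",get_ft_force().round(1),get_finger_gap())
move_pose([*S,140],rv(th+H)); movel([*S,92],100); pause(.2)
print(get_eef_pos().round(2),get_ft_force().round(1),get_ft_torque().round(2),get_time_s())
cam("wrist","over"); cam("side","over_side")
b=cv2.imread("pics/over_raw.png"); s=cv2.imread("pics/over_side_raw.png")[170:250,260:360]
cv2.imwrite("pics/over2.png",np.hstack([cv2.resize(b[100:300,220:350],(390,600)),cv2.resize(s,(400,600))[:600]]))
E
```

```text
gap 55.689358398719335 [473.68 315.04  34.15] 5.9583
F [-0.  -0.5 -3. ] 55.417785440245886
[532.14 -31.82  92.91] [ 0.   0.1 -1.8] [ 0.11 -0.15  0.01] 8.9083
```

View pics/over2.png

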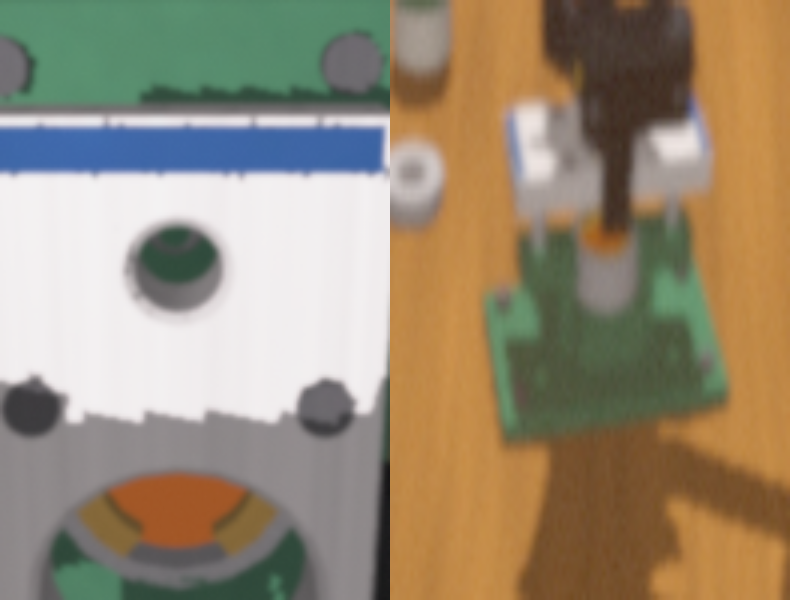

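```bash
cat >> h.py <<'E'
def descend(xy,z0,z1,step,fmax,speed=25,corr=True):
    "guarded descent; returns reached (actual z, change of Fz)"
    f0=get_ft_force()[2]; z=z0
    while z>z1:
        z=max(z-step,z1); e=get_eef_pos()
        movel([*xy,z],speed); f=get_ft_force(); 
        print(np.round(z,1),get_eef_pos().round(2),f.round(1))
        if f[2]-f0>fmax: break
    return z
E
python3 - <<'E'
from h import *
S=np.array([530.8,-31.7])
movel([*S,91],30);pause(.2);print(get_eef_pos().round(2),get_ft_force().round(1))
descend(S,91,72,2,8); print(get_ft_torque().round(2),get_time_s())
E
```

```text
[530.8  -31.73  90.99] [-0.6 -0.6 -2.5]
89 [530.6  -31.65  88.7 ] [-0.2 -0.2 -3. ]
87 [530.63 -31.67  86.77] [-0.2 -0.4 -2.4]
85 [530.65 -31.66  84.82] [ 0.1 -0.2 -2.8]
83 [530.67 -31.69  82.82] [ 0.4 -0.2 -2.2]
81 [530.7  -31.71  80.84] [-0.4 -0.4 -1.8]
79 [530.91 -31.76  78.97] [-0.6 -0.2 -2.8]
77 [530.96 -31.78  77.01] [ 1.1 -0.7 -2.4]
75 [530.92 -31.79  74.96] [ 2.  -1.9 -2.7]
73 [530.92 -31.8   73.  ] [ 2.2 -0.  -1.8]
72 [530.94 -31.8   72.09] [ 2.  -1.2 -1.1]
[-0.08 -0.35  0.05] 11.9583
```

```bash
python3 - <<'E'
from h import *
S=np.array([531.3,-31.8])
descend(S,72,60.5,1,12,20); print(get_ft_torque().round(2),get_time_s())
cam("side","seat_side")
E
```

```text
71 [531.08 -31.7   70.79] [ 0.4 -0.4 -2.3]
70 [531.11 -31.73  69.82] [ 1.  -0.8 -2.4]
69 [531.12 -31.74  68.83] [ 1.  -1.  -2.4]
68 [531.16 -31.73  67.86] [ 0.4 -0.4 -2.3]
67 [531.17 -31.73  66.87] [ 0.1  0.  -3.1]
66 [531.17 -31.74  65.87] [-0.   0.6 -2.5]
65 [531.2  -31.79  64.89] [ 0.3  0.9 -1.7]
64 [531.54 -31.83  64.2 ] [-0.6 -0.6 -0.8]
63 [531.51 -31.83  64.14] [-3.7  1.2  7. ]
62 [531.51 -31.84  64.07] [-7.7  1.6 15.2]
[ 0.31  1.24 -0.05] 14.4583
```

```bash
python3 - <<'E'
from h import *
command_gripper(80); movel([531.3,-31.8,176],200); cam("wrist","seated")
move_pose([558,-313,206],rv(.64-np.pi/2)); pause(.15)
c,im=cam("wrist","knob2"); np.save("knob2.npy",c,allow_pickle=True); print(get_eef_pos().round(1),get_joints().round(2),get_time_s())
a=cv2.imread("pics/seated_raw.png");b=cv2.imread("pics/knob2_raw.png")
cv2.imwrite("pics/k2.png",np.hstack([cv2.resize(a[100:300,215:345],(390,600),interpolation=2),cv2.resize(b[110:290,220:340],(400,600),interpolation=2)]))
E
```

```text
[ 558.1 -312.6  206. ] [-0.63  0.28  1.52  0.    1.35  0.3 ] 18.1833
```

View pics/k2.png

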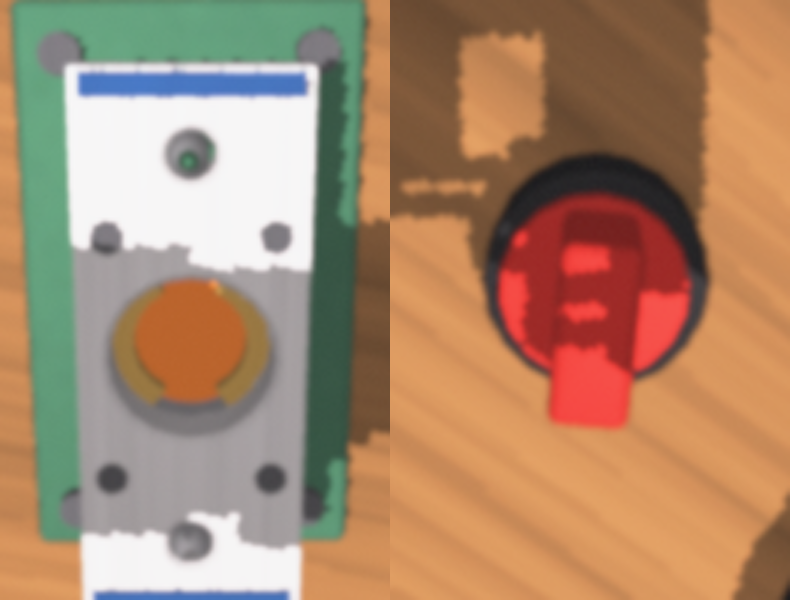

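```bash
python3 - <<'E'
from h import *
c=np.load("knob2.npy",allow_pickle=True).item()
A,B=[pix2w(c,220+(x-390)/3.333,110+y/3.333,90) for x,y in((602,245),(587.5,424))]
d=B-A;ang=np.arctan2(d[1],d[0]);m=(A+B)/2
E=pix2w(c,220+(597-390)/3.333,110+288/3.333,42)
print(A.round(1),B.round(1),m.round(1),np.hypot(*d[:2]),ang, "flange",E.round(1), solve_ik([*m[:2],63],rv(ang%np.pi-np.pi/2)))
E
```

```text
[ 578.6 -301.7   90. ] [ 541.8 -325.1   90. ] [ 560.2 -313.4   90. ] 43.73103621509128 -2.5746941265232692 flange [ 559.6 -315.    42. ] [-0.63282163  0.43032836  1.60777524  0.          1.10348905  0.37107617]
```

```bash
python3 - <<'E'
from h import *
K=np.array([560,-314.]);S=np.array([531.3,-31.8]);th=.215
command_gripper(60); o=rv(.567-np.pi/2)
move_pose([*K,125],o); movel([*K,63],100); print(get_eef_pos().round(2),get_ft_force().round(1))
command_gripper(10,60); print("gap",get_finger_gap(),get_eef_pos().round(2),get_ft_force().round(1))
movel([*K,190],150); print(get_finger_gap(),get_ft_force().round(1))
move_pose([*S,190],rv(th+np.pi/2)); movel([*S,142],100); pause(.3)
print(get_eef_pos().round(2),get_joints().round(2),get_ft_force().round(1),get_time_s())
cam("wrist","kov");cam("side","kos")
b=cv2.imread("pics/kov_raw.png"); s=cv2.imread("pics/kos_raw.png")[150:250,260:360]
cv2.imwrite("pics/kov2.png",np.hstack([cv2.resize(b[100:300,200:360],(480,600),interpolation=2),cv2.resize(s,(320,320),interpolation=2,).copy() if 0 else cv2.copyMakeBorder(cv2.resize(s,(320,320),interpolation=2),0,280,0,0,0)]))
E
```

```text
[ 560.4  -314.28   63.53] [ 1.3 -1.  -0.3]
gap 19.625463641602334 [ 559.97 -314.03   63.05] [-0.1 -0.1  0.2]
19.742770522530304 [ 0.1 -1.  -2.6]
[531.74 -31.87 142.69] [-0.21  0.09  1.86  0.    1.19 -1.99] [-0.2  0.2 -2. ] 24.7667
```

View pics/kov2.png

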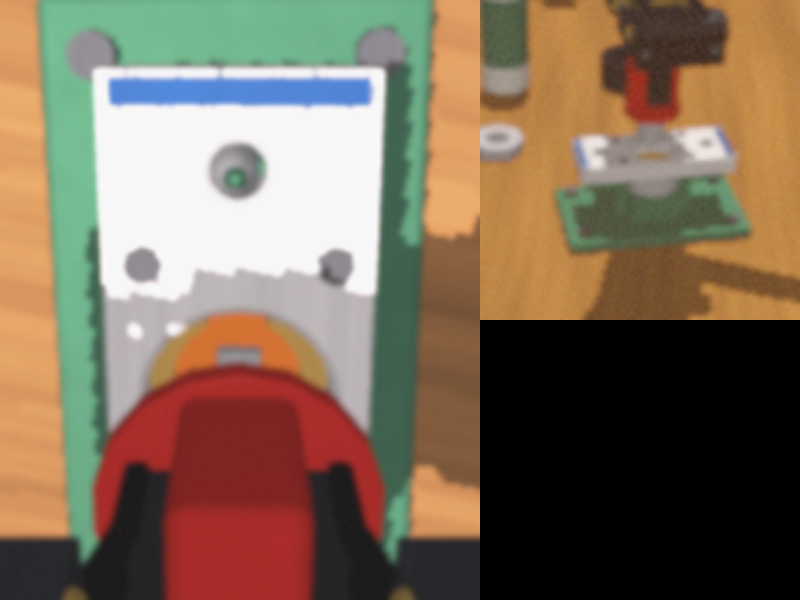

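```bash
python3 - <<'E'
from h import *
S=np.array([531.2,-31.8])
movel([*S,128],80)
z=descend(S,128,115,2,7,25)
if z<=115: z=descend(S,z,101,1.5,21,25)
print(get_ft_torque().round(2),get_finger_gap(),get_time_s())
E
```

```text
126 [530.52 -31.67 124.91] [-0.4 -0.1 -2. ]
124 [530.95 -31.74 123.55] [-0.6 -0.1 -2.3]
122 [531.08 -31.79 121.83] [-0.1  0.4 -1.8]
120 [531.08 -31.77 119.84] [ 0.3  0.4 -1.3]
118 [531.07 -31.78 117.84] [-0.4  0.3 -1.9]
116 [531.08 -31.74 115.78] [-0.5  0.  -2.4]
115 [531.15 -31.8  114.91] [-0.7  1.  -2.3]
113.5 [531.31 -31.84 113.75] [-1.  -0.   0.5]
112.0 [531.31 -31.83 112.2 ] [-1.4 -0.3  1.9]
110.5 [531.34 -31.85 110.63] [-1.4  0.6  3.6]
109.0 [531.35 -31.83 109.11] [-1.1  0.2  5.2]
107.5 [531.37 -31.84 107.69] [-1.8  0.4  6.1]
106.0 [531.4  -31.82 106.33] [-3.1  0.3  5.7]
104.5 [531.42 -31.84 104.98] [-2.7  1.4  6.7]
103.0 [531.49 -31.83 103.75] [-2.8  1.4 10.1]
101.5 [531.72 -31.83 103.57] [-7.5  1.  18.2]
101 [531.78 -31.82 103.54] [-8.   1.8 19.1]
[ 0.34  1.89 -0.05] 19.846682503846118 29.4417
```

```bash
python3 - <<'E'
from h import *
S=[531.0,-31.8,100.8]; p0=.215+np.pi/2
for a in [.2,.4,.6,.8,1.0,1.2,1.4,1.5,1.57,1.6,1.63,1.66,1.69,1.72]:
    movel(S,20,rv(p0-a)); t=get_ft_torque(); e=get_eef_pos(); T=Ro.from_rotvec(get_tcp_rot()).as_matrix()
    act=p0-np.arctan2(T[1,2],T[0,2]); print(a,act.round(3),e.round(2),get_ft_force().round(1),t.round(2),round(get_time_s(),1))
    if abs(t[2])>1.0: break
print(get_finger_gap())
E
```

```text
0.2 0.2 [532.26 -32.49 103.57] [-5.5 -0.6 19.2] [-0.1   1.59 -0.08] 29.8
0.4 0.4 [532.11 -32.43 103.56] [-7.6 -1.5 20. ] [ 0.03  1.74 -0.2 ] 30.1
0.6 0.6 [532.19 -32.42 103.58] [-6.9 -0.7 20.3] [ 0.06  1.7  -0.09] 30.5
0.8 0.801 [532.15 -32.14 103.54] [-6.   0.2 19.7] [ 0.28  1.65 -0.1 ] 30.8
1.0 1.0 [532.28 -32.2  103.57] [-6.1 -0.6 19.6] [ 0.28  1.49 -0.12] 31.2
1.2 1.201 [532.38 -31.93 103.54] [-5.3  1.6 18.2] [ 0.41  1.4  -0.09] 31.5
1.4 1.4 [532.46 -32.12 103.57] [-5.8 -0.8 18.8] [ 0.35  1.29 -0.02] 31.9
1.5 1.501 [532.54 -32.04 103.57] [-6.   0.7 18.4] [ 0.43  1.26 -0.03] 32.1
1.57 1.57 [532.55 -31.98 103.56] [-5.5  0.3 18.7] [ 0.5   1.24 -0.01] 32.4
1.6 1.6 [532.51 -31.99 103.55] [-5.6  0.4 19.4] [0.53 1.17 0.11] 32.6
1.63 1.63 [532.47 -32.02 103.54] [-5.8  1.  18.8] [0.47 1.17 0.08] 32.9
1.66 1.66 [532.35 -31.99 103.53] [-6.8 -0.  18.6] [0.48 1.3  0.14] 33.1
1.69 1.69 [532.15 -31.93 103.52] [-5.9 -0.2 20.3] [0.55 1.47 0.17] 33.4
1.72 1.719 [532.03 -31.92 103.54] [-8.   0.8 20.7] [0.49 1.61 0.33] 33.6
19.752932896862102
```

```bash
python3 - <<'E'
from h import *
S=[531.0,-31.8,100.8]; p0=.215+np.pi/2
for a in [1.74,1.76,1.78]:
    movel(S,20,rv(p0-a)); t=get_ft_torque(); print(a,get_eef_pos().round(2),get_ft_force().round(1),t.round(2))
    if abs(t[2])>.7: break
pause(.5); print(get_eef_pos().round(2),get_ft_force().round(1),get_ft_torque().round(2),get_finger_gap(),get_time_s())
cam("wrist","fin");cam("side","fins");cam("top","fint")
b=cv2.imread("pics/fin_raw.png"); s=cv2.imread("pics/fins_raw.png")[150:250,260:360]; t=cv2.imread("pics/fint_raw.png")[160:290,220:350]
cv2.imwrite("pics/fin2.png",np.hstack([cv2.resize(b[70:320,180:380],(480,600),interpolation=2),np.vstack([cv2.resize(q,(300,300),interpolation=2) for q in(s,t)])]))
E
```

```text
1.74 [531.97 -31.92 103.52] [-7.8  0.4 20.3] [0.56 1.59 0.46]
1.76 [531.96 -31.93 103.54] [-8.   0.5 20.6] [0.63 1.56 0.67]
1.78 [531.91 -31.94 103.52] [-7.7  0.7 19.9] [0.53 1.53 0.86]
[531.96 -31.96 103.52] [-9.2  1.2 20.3] [0.52 1.57 0.85] 19.792603151821176 34.8917
```

View pics/fin2.png

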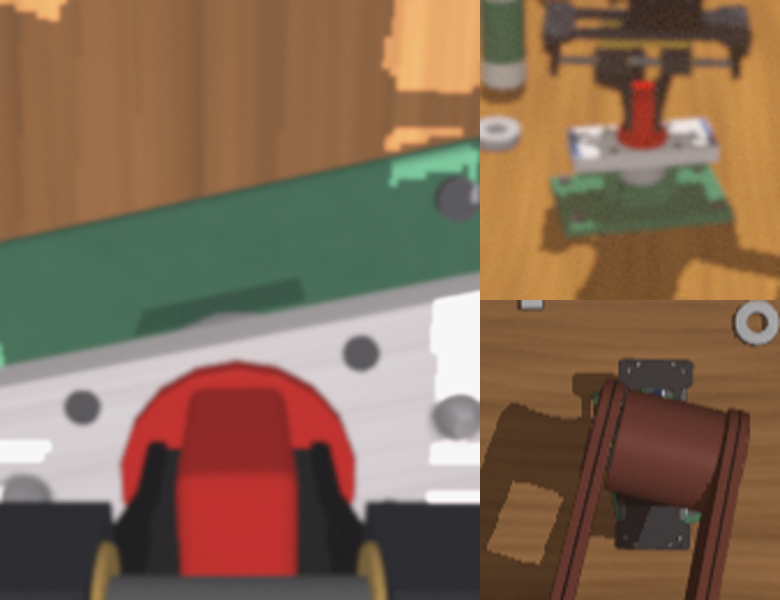

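The final view shows the flange flat on the plate and the wing across the peg axis, still gripped. The torque rises steadily against the stop.

```bash
python3 -c "
from rig import *
sign_off()"
```

```text
the job is handed in; nothing more can be done
```

The plate is seated over both pegs, and the knob is pressed home, turned clockwise to the stop and still gripped. I handed the job in at about 35 s of the 72 s allowed, and no verdict came back.

- **Plate:** the descent stopped hard within about 0.1 mm of the expected height. The next picture showed both pegs through their holes.
- **Knob pressed home:** the force climbed along the spring, then hit a hard stop. The final reading is about 20 N of push, and the picture shows the flange on the plate.
- **Knob turned:** the gripper turned 1.78 rad in all. Torque rose from about 1.65 rad (95°) and held at 0.85 N m, so the knob is against the stop. The wing lies across the peg axis.

**Disagreements:**
- The gripper ended about 1.4 mm lower at home than I calculated. I take this as the knob having slipped slightly in the grip, as the hard stop was clear.
- I commanded about 7° past the stop, which the grip and arm took up elastically.
- A sideways force of 8–9 N remained at the end.

I made no separate check of the other objects; no path crossed them, and I saw no sign of contact.

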